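# Clear the battery maintainer's bracket and slide the maintainer home

## Robot

A 6-joint arm with a two-finger parallel gripper is mounted at the origin on the work surface. World frame = base frame: x ahead of the robot, y to its left, z up, the work surface at z = 0. Lengths are in mm, angles in rad, forces in N, time in s.
With the tool pointing down it reaches from about 325 to 900 mm from the base axis. Payload 6.1 kg.
Tool frame: the origin (TCP) lies at the very end of the fingers, on their centre line; the grasp point (between the pads) lies 19 mm behind it; x points along the fingers, y is the direction in which the jaws open and shut, and the axes are right-handed (so a half turn about x gives the same grasp; the last joint's range is limited). The gripper opens to 85 mm and grips with 20 to 120 N. Pads are 22 mm wide; open, the fingers measure 114 mm over their backs; the gripper's body (76 mm by 85 mm) begins 54 mm behind the grasp point. The pads swing forward as they close: fully open they stand 13 mm farther back than shut.
Start: joints at [1.164, 0.22, 1.526, -0, 1.395, -0.126], TCP at [173.201, 600.514, 231.3] pointing down, gripper open.
Joint ranges: [-2.98, 2.98], [-0.91, 2.08], [0.09, 2.57], [-1.24, 4.39], [0.2, 2.65], [-2.68, 2.68]. Speed limits (rad/s): [2.57, 2.57, 3.01, 3.14, 3.14, 3.14].

## Interface

Orientations are given as a 3x3 rotation matrix whose columns are the frame's x, y, z axes.
In Python, from workcell import manip gives the robot as it stands.
- The arm moves only by the tool drive_tool, never from a script. Its argument "deltas" is a list of rows, each an object of numbers: "rx", "ry", "rz": the turn, a rotation vector about the world's x, y, z in rad; "tx", "ty", "tz": the shift along the world's x, y, z in cm; "claw": the finger opening in cm, from 0 to 8.54. A call has exactly 5 rows; each row shifts and turns the commanded pose from where the row before left it; what a row does not reach is not made up. A row lasts 1/12 s, in which the tool goes at most 41.7 mm and 7.16 degrees, less where a joint would pass 70% of its speed; a pose out of reach is approached as far as the arm can. A call is refused whole if a number of a shift passes 4.17 or a number of a turn 0.125, either way. A call with a gripper value outside its range is refused whole. The fingers move at their own pace and stop on an object; "force" is the grip in N (left out, the last holds). Time passes only in rows, so rows that do not move let the fingers close, or fill a call up. It gives the time, the measured TCP pose, the force and the opening at its end, in the units of the state.
- manip.get_state(): the state, without advancing time (a new reading comes with each control period).
- manip.capture(name): name is "scene" or "side" or "wrist"; returns a dict with "image" (480x640x3 uint8, red, green, blue), "range_z" (480x640 float32, mm along the optical axis (not along the pixel's ray), 0 where there is no reading), "K" (3x3 intrinsics, pixels), "pose" (4x4, takes a point from camera to world coordinates). Camera axes: x right, y down, z forward; pixel columns grow to the right and rows downward; lengths in mm; the calibration is good to about 2 mm. The wrist camera is an equidistant fisheye: a pixel r from the principal point sees the ray r / f radians off the axis. A picture is of the moment at which its call begins.
- manip.sign_off(): hands the job in, once; it reports no verdict.
Trained networks look in a picture, given as the dict that the camera call returned (one of the last four; its "shot" number tells which), for a name from the list of things; names that differ only in an ending like _2 or _b are one class to them, and where a whole thing is asked for, a point or a joint stands for the part that bears it (a point fixed in the world has none). Each returns a list of dicts, best first, with "p" (0 to 1); they miss things now and then, are a little off and sometimes report something else, mostly with a low value. They report only what shows in the picture. A call takes as long as a camera call. They do not tell look-alikes from the thing itself.
- manip.regions_of(target, picture): "mask" (480x640 bool, what is visible of it) and "at" ([column, row] in pixels, amid what is visible of it).
The state is a dict: "clock": time; "q": joint angles; "dq": joint speeds; "joint_torque": joint torques, N m; "eef_pos": TCP position; "eef_rot": TCP orientation; "contact_force": force on the tool from outside, world axes, zero at the start; "ft_torque": the same for the moment, N m; "finger_gap": finger opening in mm.
Only numpy, scipy, OpenCV 4.12 (cv2) and the standard library are available. Lean on these libraries where they do the work, as an engineer would, in place of code of your own. Each camera call takes 0.05 s, during which the arm holds its last target. There are 200 camera calls.

## Task

The battery post cleaner has been left standing in the battery maintainer's shelf bracket. Stand it upright, brush still up, on the floor of any one cell of the parts tray, then slide the maintainer along the shelf, never lifting or tipping it, into the bracket until its end is fully home against the back stop. Leave the tray, toolbox, pliers and jar where they are.

Things in the scene. Friction and masses are not known exactly. Their poses are not given: they have to be found in the camera images.
- maintainer_center (a point): Centre, 26 mm up, of the battery maintainer: loose black plastic box 100 mm wide (x), 165 long (y), 52 high, sides vertical to 40 mm, about 0.65 kg, too wide to grasp. Grey panel with a display and two buttons on top near its +y end, ribs near its -y end. At the start it lies flat on the shelf off the bracket's open end, -y end towards the bracket, askew and to one side.
- bracket: The maintainer's bracket, screwed to the shelf: three aluminium strips 3 mm thick, 22 high, form a U without a floor: two cheeks along its y, 112 mm apart inside, and a back stop at the -y end; open at +y. Feet 3 mm high reach 18 mm outward. Origin on the shelf, under the maintainer's centre when fully home (long side along the bracket's y, -y end at the stop).
- bracket_stop (a point): Middle of the stop's inner face, 11 mm up: 82.5 mm from the bracket's origin towards its -y. The maintainer's -y end rests against it when home.
- bracket_mouth (a point): Middle of the bracket's open end, on the shelf: 40 mm from the bracket's origin towards its +y. The last 25 mm of the cheeks flare outward, to about 138 mm apart here. The maintainer's last 42 mm stick out here when it is home.
- cleaner_center (a point): Centre, 62.5 mm above its foot, of the post cleaner: loose stainless cylinder 125 mm tall, 0.18 kg, standing on its flat foot on the shelf inside the bracket at the start. From below: cup 40 mm diameter to 50 mm up, knurled grip 34 mm diameter from 50 to 95 mm, conical wire brush 25 mm narrowing to 16 mm above that. Its z points to the brush end.
- tray: Translucent plastic parts tray 121 x 121 mm, 40 mm high, walls and floor 3 mm, 0.22 kg, loose on the shelf, four empty square cells. Origin at the centre of its underside.
- tray_cell0 (a point): Centre of the floor (3 mm above the shelf) of the tray's cell at its -x, -y side: 56 x 56 mm, 37 mm deep, open above.
- tray_cell1 (a point): Centre of the floor (3 mm above the shelf) of the tray's cell at its -x, +y side: 56 x 56 mm, 37 mm deep, open above.
- tray_cell2 (a point): Centre of the floor (3 mm above the shelf) of the tray's cell at its +x, -y side: 56 x 56 mm, 37 mm deep, open above.
- tray_cell3 (a point): Centre of the floor (3 mm above the shelf) of the tray's cell at its +x, +y side: 56 x 56 mm, 37 mm deep, open above.
- toolbox_front (a point): Bystander: closed yellow toolbox with a hinged lid, 326 mm long (its x), 171 mm wide, 142 mm high, black handle up to 173 mm, 3.2 kg. This point: middle of its long latch side (the side towards its -y), at the bottom; the box reaches 171 mm from it towards its +y.
- pliers: Bystander: chrome pliers lying flat, 196 mm long (jaws to their x), 65 mm wide, 15 mm high. Origin on the shelf, near mid-length.
- jar: Bystander: white jar with a steel lid, 64 mm diameter, 75 mm high. Origin at the centre of its underside.
Not all that is in view belongs to the job. What is shaped like the part that bears maintainer_center but red is not meant. There is more than one size of the bracket; the job needs the smallest.

How it is judged:
By the outcome, as a careful person would: the job done as asked, in the order asked, and still so for the second after the job is handed in, with the robot touching nothing.
It also fails if it takes over 72 s, if anything falls off the work surface, if the arm or the gripper's body presses on something with over 40 N, if the wrist force passes 120 N, or if a joint passes its speed limit or range.

## Working session

There is one attempt and no reset: what is moved stays moved. The work goes in short steps, Python scripts to look and compute and a tool call to move; the robot and the scene stay as the last step left them, time stands still between calls to the robot, and variables do not carry over. Pictures are saved under pics/ and viewed, about 8 in all and at most 12, crops included, and the job is handed in when it is done.

Besides the shell and the picture viewer there is one more tool, called by a JSON object that holds its "api" and its "payload". drive_tool: Moves the arm, as the interface text tells. Its arguments: {"type":"object","properties":{"deltas":{"type":"array","items":{"type":"object","properties":{"rx":{"type":"number"},"ry":{"type":"number"},"rz":{"type":"number"},"tx":{"type":"number"},"ty":{"type":"number"},"tz":{"type":"number"},"claw":{"type":"number"}}}},"force":{"type":"number"}},"required":["deltas"]}

```bash
mkdir -p pics; cat > h.py <<'E'
import numpy as np, cv2
from workcell import manip
def cloud(d):
    z=d["range_z"].astype(float);K=d["K"];v,u=np.mgrid[:480,:640]
    P=np.stack([(u-K[0,2])/K[0,0]*z,(v-K[1,2])/K[1,1]*z,z],-1)
    W=P@d["pose"][:3,:3].T+d["pose"][:3,3]; W[z<=0]=np.nan
    return W
def save(d,n): cv2.imwrite(f"pics/{n}.png",d["image"][...,::-1])
E
python3 - <<'E'
from h import *
for n in ["scene","side"]:
    d=manip.capture(n); save(d,n+"0"); W=cloud(d); np.savez(n+"0.npz",W=W,im=d["image"])
    print(n,d["pose"].round(2).tolist(),d["K"].round(1).tolist())
    for t in ["maintainer_center","bracket","cleaner_center","tray","toolbox_front","pliers","jar"]:
        for r in manip.regions_of(t,d)[:4]:
            m=r["mask"]; p=W[m]; print(t,round(r["p"],2),np.round(r["at"]),m.sum(),np.nanmedian(p,0).round(),np.nanpercentile(p,2,axis=0).round(),np.nanpercentile(p,98,axis=0).round())
E
```

```text
scene [[0.61, 0.46, -0.64, 1162.58], [0.79, -0.38, 0.48, -428.99], [-0.02, -0.8, -0.6, 661.87], [0.0, 0.0, 0.0, 1.0]] [[460.0, 0.0, 317.7], [0.0, 460.0, 238.8], [0.0, 0.0, 1.0]]
maintainer_center 0.84 [379. 226.] 2840 [562. 203.  49.] [479. 131.   5.] [608. 293.  58.]
maintainer_center 0.63 [137. 350.] 4993 [ 526. -363.   19.] [ 454. -428.    2.] [ 597. -293.   42.]
maintainer_center 0.62 [280. 222.] 2482 [389.  39.  50.] [322. -27.  10.] [414. 132.  58.]
bracket 0.95 [115. 278.] 2881 [ 327. -324.   10.] [ 170. -398.    2.] [ 357. -221.   31.]
bracket 0.93 [175. 415.] 3029 [ 706. -354.   14.] [ 663. -431.    2.] [ 868. -240.   31.]
bracket 0.63 [276. 312.] 1907 [ 613. -113.    7.] [ 502. -161.    2.] [645. -35.  25.]
cleaner_center 0.55 [292. 268.] 864 [573. -47.  65.] [555. -59.   6.] [582. -28. 125.]
tray 0.8 [136. 348.] 4854 [ 527. -363.   19.] [ 454. -427.    3.] [ 597. -294.   42.]
toolbox_front 0.63 [505. 172.] 10364 [643. 537. 116.] [443. 514.  12.] [758. 676. 168.]
pliers 0.61 [315. 378.] 1749 [ 781. -138.   14.] [ 685. -173.    4.] [ 870. -114.   18.]
jar 0.7 [437. 295.] 139
[... 480 characters left out ...]
] [ 352. -230.   31.]
bracket 0.79 [521. 310.] 2362 [ 711. -377.    9.] [ 660. -444.    1.] [ 855. -240.   31.]
bracket 0.76 [388. 291.] 1146 [ 531. -122.    8.] [ 489. -162.    1.] [628. -19.  25.]
cleaner_center 0.63 [370. 262.] 602 [552. -48.  58.] [542. -59.   2.] [606. -23. 123.]
tray 0.94 [462. 345.] 3298 [ 523. -362.   22.] [ 452. -429.    3.] [ 594. -291.   42.]
toolbox_front 0.84 [227. 169.] 6138 [552. 538. 110.] [430. 514.   9.] [739. 686. 166.]
pliers 0.77 [444. 261.] 483 [ 755. -141.   14.] [ 680. -173.    4.] [ 858. -117.   18.]
jar 0.95 [370. 212.] 558 [763. 127.  52.] [747. 109.   9.] [798. 162.  80.]
jar 0.27 [294. 233.] 1650 [520. 190.  51.] [470. 132.  10.] [586. 293.  58.]
```

```bash
python3 -c "
import cv2,numpy as np
a=cv2.imread('pics/scene0.png');b=cv2.imread('pics/side0.png')
print(a.shape)"; ls
```

```text
(480, 640, 3)
h.py
pics
scene0.npz
side0.npz
```

View pics/scene0.png

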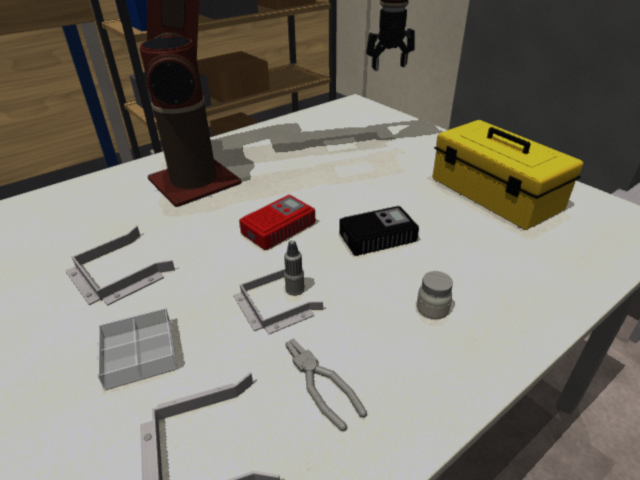

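View pics/side0.png

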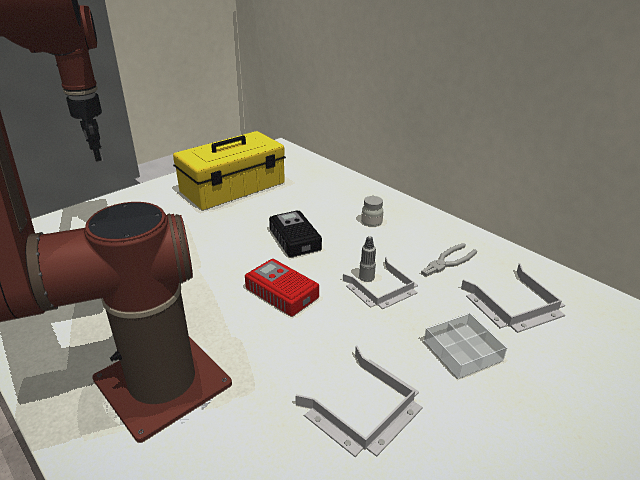

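The central bracket (scene px 276,312) is the smallest; the cleaner stands in it at (292,268). The black maintainer is at (379,226), the red decoy at (280,222), the tray at (136,348). Next I fit poses.

```bash
cat > fit.py <<'E'
from h import *
Ws=[np.load(f"{n}0.npz") for n in("scene","side")]
P=np.concatenate([w["W"].reshape(-1,3) for w in Ws]);C=np.concatenate([w["im"].reshape(-1,3) for w in Ws])
def sel(x0,x1,y0,y1,z0,z1,Q=P): return (Q[:,0]>x0)&(Q[:,0]<x1)&(Q[:,1]>y0)&(Q[:,1]<y1)&(Q[:,2]>z0)&(Q[:,2]<z1)
for i,w in enumerate(Ws):
    Q=w["W"].reshape(-1,3)
    print("view",i,"table z",np.nanmedian(Q[sel(400,900,-450,350,-15,9,Q)][:,2]))
    for nm,b in dict(maint=(440,640,115,310,25,70),tray=(430,620,-450,-275,32,50),cl_brush=(500,640,-110,20,98,140),cl_grip=(500,640,-110,20,60,92),cl_cup=(500,640,-110,20,30,48),jar=(730,840,90,180,40,90)).items():
        q=Q[sel(*b,Q)][:,:2].astype(np.float32); print(nm,len(q),cv2.minAreaRect(q),cv2.minEnclosingCircle(q))
img=np.full((800,600,3),255,np.uint8) # rows x 470.. ; u=(y+200)... 
s=1.6
m=sel(440,900,-220,320,-10,200); q=P[m];o=np.argsort(q[:,2]);q=q[o];c=C[m][o]
img=np.zeros((736,800,3),np.uint8)
u=((320-q[:,1])*1.48).astype(int);v=((900-q[:,0])*1.6).astype(int)
# uniform scale
s=1.45;img=np.zeros((600,783,3),np.uint8);u=((320-q[:,1])*s).astype(int);v=((850-q[:,0])*s).astype(int);k=(v>=0)&(v<600)
for du in(0,1):
  for dv in(0,1): img[np.clip(v[k]+dv,0,599),np.clip(u[k]+du,0,782)]=c[k]
# outline bracket strips, z 10..27
b=P[sel(470,680,-190,20,8,27)];u=((320-b[:,1])*s).astype(int);v=((850-b[:,0])*s).astype(int);img[v,u]=(255,0,0)
cv2.imwrite("pics/top.png",img[...,::-1])
np.save("br.npy",b)
E
python3 fit.py
```

```text
view 0 table z 2.150527281709117
maint 2282 ((544.3427124023438, 218.33375549316406), (168.0353546142578, 98.57569885253906), 69.54389190673828) ((541.7620239257812, 219.22439575195312), 93.33767700195312)
tray 1277 ((524.8443603515625, -358.73590087890625), (121.1216049194336, 125.95205688476562), 72.51671600341797) ((524.88720703125, -358.63348388671875), 85.64414978027344)
cl_brush 169 ((565.6718139648438, -41.76270294189453), (28.02278709411621, 19.18541717529297), 41.2318000793457) ((564.899658203125, -41.1328010559082), 14.224040985107422)
cl_grip 216 ((571.3963012695312, -44.428924560546875), (34.529212951660156, 18.67134666442871), 60.45706558227539) ((564.928955078125, -40.76350402832031), 17.36916160583496)
cl_cup 127 ((571.6051025390625, -46.4056282043457), (39.38021469116211, 20.90813636779785), 52.067626953125) ((564.787841796875, -41.09230041503906), 19.773290634155273)
jar 973 ((781.7110595703125, 138.76138305664062), (59.64348602294922, 59.71693801879883), 5.346196174621582) ((781.5314331054688, 138.79269409179688), 31.29012680053711)
view 1 table z 2.1114961395143155
[... 339 characters left out ...]
078)
cl_brush 101 ((558.3860473632812, -42.18894958496094), (24.24753761291504, 24.204103469848633), 88.96172332763672) ((558.5059814453125, -43.32733154296875), 15.163272857666016)
cl_grip 143 ((555.484619140625, -44.48798370361328), (20.745084762573242, 34.685035705566406), 36.514564514160156) ((559.879638671875, -41.17711639404297), 17.96935272216797)
cl_cup 90 ((553.8391723632812, -47.64619064331055), (20.48191261291504, 38.34407043457031), 40.868507385253906) ((559.4290771484375, -42.93083190917969), 19.293609619140625)
jar 363 ((775.601806640625, 137.89080810546875), (61.14069366455078, 61.404335021972656), 4.416635513305664) ((777.7288208007812, 140.03140258789062), 33.98731994628906)
```

View pics/top.png

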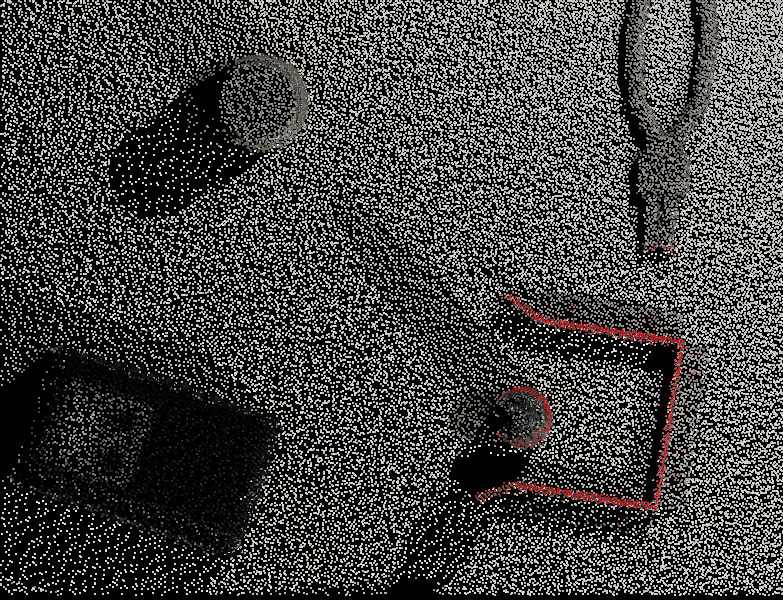

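```bash
python3 - <<'E'
from h import *
s=manip.get_state(); print({k:np.round(v,3).tolist() for k,v in s.items()})
b=np.load("br.npy"); b=b[(np.hypot(b[:,0]-562,b[:,1]+42)>28)]
th=0.168
for th in (.15,.16,.17,.18):
    bx=np.array([np.cos(th),-np.sin(th)]);by=np.array([np.sin(th),np.cos(th)])
    d=b[:,:2]-[556.5,-141.7]; X=d@bx;Y=d@by
    st=(abs(X)<50)&(abs(Y)<12); R=(X>45)&(X<75)&(Y>10)&(Y<90);L=(X<-45)&(X>-75)&(Y>10)&(Y<90)
    print(th,[ (m.sum(),np.median(a[m]).round(1),a[m].std().round(2)) for a,m in((Y,st),(X,R),(X,L))])
E
```

```text
{'clock': 0.8, 'q': [1.164, 0.22, 1.526, -0.0, 1.395, -0.126], 'dq': [-0.0, 0.001, 0.001, 0.0, 0.0, 0.0], 'joint_torque': [0.0, -49.679, -38.971, -0.0, 0.001, -0.0], 'eef_pos': [173.222, 600.516, 231.322], 'eef_rot': [[0.0, 0.277, 0.961], [0.0, 0.961, -0.277], [-1.0, 0.0, 0.0]], 'contact_force': [-0.963, -0.439, -0.537], 'ft_torque': [-0.043, -0.002, -0.006], 'finger_gap': 85.423}
0.15 [(np.int64(336), np.float64(0.6), np.float64(2.42)), (np.int64(405), np.float64(58.4), np.float64(2.04)), (np.int64(376), np.float64(-56.8), np.float64(2.22))]
0.16 [(np.int64(335), np.float64(0.5), np.float64(2.31)), (np.int64(408), np.float64(57.9), np.float64(2.03)), (np.int64(375), np.float64(-57.3), np.float64(2.21))]
0.17 [(np.int64(335), np.float64(0.6), np.float64(2.32)), (np.int64(409), np.float64(57.4), np.float64(2.05)), (np.int64(375), np.float64(-57.7), np.float64(2.03))]
0.18 [(np.int64(336), np.float64(0.7), np.float64(2.46)), (np.int64(408), np.float64(56.9), np.float64(2.09)), (np.int64(376), np.float64(-58.2), np.float64(2.05))]
```

{"api": "drive_tool", "payload": {"deltas": [{"tx":1.94,"ty":-3.21,"rz":0.113,"claw":8.5},{"tx":1.94,"ty":-3.21},{"tx":1.94,"ty":-3.21},{"tx":1.94,"ty":-3.21},{"tx":1.94,"ty":-3.21}], "force": 40}}

```text
invalid input
```

{"api": "drive_tool", "payload": {"deltas": [{"tx":1.94,"ty":-3.21},{"tx":1.94,"ty":-3.21},{"tx":1.94,"ty":-3.21},{"tx":1.94,"ty":-3.21},{"tx":1.94,"ty":-3.21}]}}

```text
invalid input
```

{"api": "drive_tool", "payload": {"deltas": [{"tx":1.94,"ty":-3.21},{"tx":1.94,"ty":-3.21},{"tx":1.94,"ty":-3.21},{"tx":1.94,"ty":-3.21},{"tx":1.94,"ty":-3.21}]}}

```text
invalid input
```

{"api": "drive_tool", "payload": {"deltas": [{"tx":1.94,"ty":-3.21,"tz":-1},{"tx":1.94,"ty":-3.21,"tz":-1},{"tx":1.94,"ty":-3.21,"tz":-1},{"tx":1.94,"ty":-3.21,"tz":-1},{"tx":0,"ty":0}]}}

```text
invalid input
```

{"api": "drive_tool", "payload": {"deltas": [{"rx":0,"ry":0,"rz":0.113,"tx":1.94,"ty":-3.21,"tz":0,"claw":8.5},{"rx":0,"ry":0,"rz":0,"tx":1.94,"ty":-3.21,"tz":0,"claw":8.5},{"rx":0,"ry":0,"rz":0,"tx":1.94,"ty":-3.21,"tz":0,"claw":8.5},{"rx":0,"ry":0,"rz":0,"tx":1.94,"ty":-3.21,"tz":0,"claw":8.5},{"rx":0,"ry":0,"rz":0,"tx":1.94,"ty":-3.21,"tz":0,"claw":8.5}], "force": 40}}

```text
clock: 1.22
eef_pos: [270.7, 438.6, 231.3]
eef_rot: [[0.0, 0.166, 0.986], [0.0, 0.986, -0.166], [-1.0, 0.0, 0.0]]
contact_force: [0.4, 1.2, 1.3]
finger_gap: 84.9
```

{"api": "drive_tool", "payload": {"deltas": [{"rx":0,"ry":0,"rz":0,"tx":1.94,"ty":-3.2,"tz":0,"claw":8.5},{"rx":0,"ry":0,"rz":0,"tx":1.94,"ty":-3.2,"tz":0,"claw":8.5},{"rx":0,"ry":0,"rz":0,"tx":1.94,"ty":-3.2,"tz":0,"claw":8.5},{"rx":0,"ry":0,"rz":0,"tx":1.94,"ty":-3.2,"tz":0,"claw":8.5},{"rx":0,"ry":0,"rz":0,"tx":1.94,"ty":-3.2,"tz":0,"claw":8.5}]}}

```text
clock: 1.63
eef_pos: [367.8, 278.5, 231.7]
eef_rot: [[0.001, 0.167, 0.986], [0.0, 0.986, -0.167], [-1.0, 0.001, 0.001]]
contact_force: [1.2, -0.1, 0.1]
finger_gap: 84.7
```

{"api": "drive_tool", "payload": {"deltas": [{"rx":0,"ry":0,"rz":0,"tx":1.94,"ty":-3.2,"tz":0,"claw":8.5},{"rx":0,"ry":0,"rz":0,"tx":1.94,"ty":-3.2,"tz":0,"claw":8.5},{"rx":0,"ry":0,"rz":0,"tx":1.94,"ty":-3.2,"tz":0,"claw":8.5},{"rx":0,"ry":0,"rz":0,"tx":1.94,"ty":-3.2,"tz":0,"claw":8.5},{"rx":0,"ry":0,"rz":0,"tx":1.94,"ty":-3.2,"tz":0,"claw":8.5}]}}

```text
clock: 2.05
eef_pos: [464.9, 118.3, 231.7]
eef_rot: [[0.001, 0.167, 0.986], [0.0, 0.986, -0.167], [-1.0, 0.0, 0.001]]
contact_force: [1.1, 1.7, 0.9]
finger_gap: 84.9
```

{"api": "drive_tool", "payload": {"deltas": [{"rx":0,"ry":0,"rz":0,"tx":1.94,"ty":-3.2,"tz":-1.2,"claw":8.5},{"rx":0,"ry":0,"rz":0,"tx":1.94,"ty":-3.2,"tz":-1.2,"claw":8.5},{"rx":0,"ry":0,"rz":0,"tx":1.94,"ty":-3.2,"tz":-1.2,"claw":8.5},{"rx":0,"ry":0,"rz":0,"tx":1.94,"ty":-3.2,"tz":-1.2,"claw":8.5},{"rx":0,"ry":0,"rz":0,"tx":1.94,"ty":-3.2,"tz":-1.2,"claw":8.5}]}}

```text
clock: 2.47
eef_pos: [562.0, -41.9, 170.9]
eef_rot: [[0.001, 0.167, 0.986], [-0.0, 0.986, -0.167], [-1.0, 0.0, 0.001]]
contact_force: [0.7, -0.1, 0.2]
finger_gap: 85.3
```

```bash
cat >> h.py <<'E'
def fcloud(d):
    z=d["range_z"].astype(float);K=d["K"];v,u=np.mgrid[:480,:640]
    a=(u-K[0,2])/K[0,0];b=(v-K[1,2])/K[1,1];r=np.hypot(a,b)
    t=np.where(r<1.45,np.tan(np.minimum(r,1.45))/np.maximum(r,1e-9),np.nan)
    W=np.stack([a*t*z,b*t*z,z],-1)@d["pose"][:3,:3].T+d["pose"][:3,3]; W[z<=0]=np.nan
    return W
def sel(Q,x0,x1,y0,y1,z0,z1): return (Q[:,0]>x0)&(Q[:,0]<x1)&(Q[:,1]>y0)&(Q[:,1]<y1)&(Q[:,2]>z0)&(Q[:,2]<z1)
E
python3 - <<'E'
from h import *
s=manip.get_state();print(s["eef_pos"].round(1) if hasattr(s["eef_pos"],"round") else s["eef_pos"])
d=manip.capture("wrist");save(d,"w1");W=fcloud(d).reshape(-1,3)
print(d["pose"].round(2).tolist(),d["K"][0])
for b in((98,140),(60,92),(30,48)):
    q=W[sel(W,510,620,-95,10,*b)][:,:2].astype(np.float32);print(b,len(q),cv2.minEnclosingCircle(q) if len(q) else 0)
E
```

```text
[562.  -41.9 170.9]
[[0.17, 0.95, 0.27, 493.76], [0.99, -0.16, -0.05, -29.75], [-0.0, 0.28, -0.96, 313.95], [0.0, 0.0, 0.0, 1.0]] [371.64829954   0.         314.89850433]
(98, 140) 1387 ((563.4344482421875, -39.861656188964844), 12.37083625793457)
(60, 92) 543 ((562.956298828125, -40.00386428833008), 17.642894744873047)
(30, 48) 279 ((562.48876953125, -39.781028747558594), 20.443222045898438)
```

View pics/w1.png

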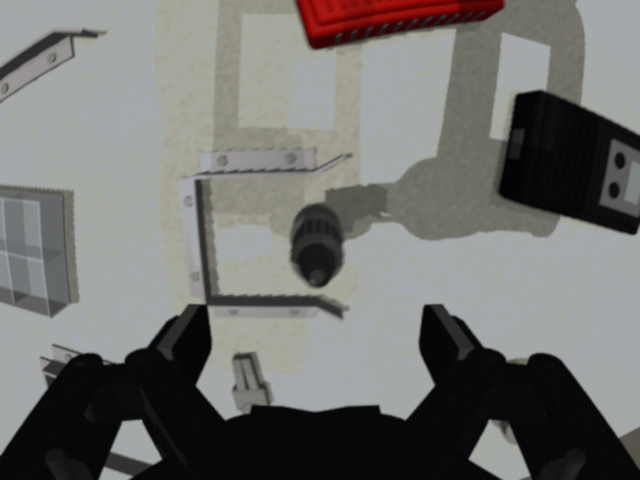

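The wrist view shows the cleaner (318,245) centred between the fingers; the depth fit agrees to within 2 mm. Descending to grasp.

{"api": "drive_tool", "payload": {"deltas": [{"rx":0,"ry":0,"rz":0,"tx":0.1,"ty":0.2,"tz":-2.2,"claw":8.5},{"rx":0,"ry":0,"rz":0,"tx":0,"ty":0,"tz":-2.2,"claw":8.5},{"rx":0,"ry":0,"rz":0,"tx":0,"ty":0,"tz":-2.2,"claw":8.5},{"rx":0,"ry":0,"rz":0,"tx":0,"ty":0,"tz":-2.2,"claw":8.5},{"rx":0,"ry":0,"rz":0,"tx":0,"ty":0,"tz":-2,"claw":8.5}]}}

```text
clock: 2.93
eef_pos: [561.9, -38.0, 62.1]
eef_rot: [[-0.0, 0.167, 0.986], [0.0, 0.986, -0.167], [-1.0, 0.0, -0.0]]
contact_force: [-0.0, 0.3, -0.4]
finger_gap: 85.2
```

{"api": "drive_tool", "payload": {"deltas": [{"rx":0,"ry":0,"rz":0,"tx":0,"ty":0,"tz":0,"claw":2.5},{"rx":0,"ry":0,"rz":0,"tx":0,"ty":0,"tz":0,"claw":2.5},{"rx":0,"ry":0,"rz":0,"tx":0,"ty":0,"tz":0,"claw":2.5},{"rx":0,"ry":0,"rz":0,"tx":0,"ty":0,"tz":0,"claw":2.5},{"rx":0,"ry":0,"rz":0,"tx":0,"ty":0,"tz":0,"claw":2.5}], "force": 40}}

```text
clock: 3.35
eef_pos: [563.7, -38.4, 65.4]
eef_rot: [[0.003, 0.167, 0.986], [-0.001, 0.986, -0.167], [-1.0, -0.0, 0.004]]
contact_force: [-0.5, -0.5, 3.0]
finger_gap: 33.0
```

{"api": "drive_tool", "payload": {"deltas": [{"rx":0,"ry":0,"rz":0,"tx":0,"ty":0,"tz":0,"claw":2.5},{"rx":0,"ry":0,"rz":0,"tx":0,"ty":0,"tz":0,"claw":2.5},{"rx":0,"ry":0,"rz":0,"tx":0,"ty":0,"tz":0,"claw":2.5},{"rx":0,"ry":0,"rz":0,"tx":0,"ty":0,"tz":0,"claw":2.5},{"rx":0,"ry":0,"rz":0,"tx":0,"ty":0,"tz":0,"claw":2.5}]}}

```text
clock: 3.77
eef_pos: [563.8, -38.4, 65.4]
eef_rot: [[0.004, 0.167, 0.986], [-0.001, 0.986, -0.167], [-1.0, -0.0, 0.004]]
contact_force: [-0.7, -1.5, 6.3]
finger_gap: 32.9
```

{"api": "drive_tool", "payload": {"deltas": [{"rx":0,"ry":0,"rz":0,"tx":0,"ty":0,"tz":1.2,"claw":2.5},{"rx":0,"ry":0,"rz":0,"tx":0,"ty":0,"tz":1.6,"claw":2.5},{"rx":0,"ry":0,"rz":0,"tx":0,"ty":0,"tz":1.6,"claw":2.5},{"rx":0,"ry":0,"rz":0,"tx":0,"ty":0,"tz":1.6,"claw":2.5},{"rx":0,"ry":0,"rz":0,"tx":0,"ty":0,"tz":1.6,"claw":2.5}]}}

```text
clock: 4.18
eef_pos: [561.8, -37.8, 140.6]
eef_rot: [[-0.0, 0.167, 0.986], [0.0, 0.986, -0.167], [-1.0, 0.0, -0.0]]
contact_force: [-0.0, 0.3, -2.6]
finger_gap: 32.8
```

```bash
python3 - <<'E'
from h import *
s=manip.get_state();print(np.round(s["eef_pos"],1),np.round(s["contact_force"],1))
d=manip.capture("wrist");W=fcloud(d).reshape(-1,3)
for b in((160,220),(130,160),(85,125)):
    q=W[sel(W,510,620,-95,10,*b)];print(b,len(q),q[:,2].max() if len(q) else 0,cv2.minEnclosingCircle(q[:,:2].astype(np.float32)) if len(q) else 0)
q=W[sel(W,440,620,-450,-270,33,48)][:,:2].astype(np.float32);print(len(q),cv2.minAreaRect(q))
r=manip.regions_of("cleaner_center",d)
d=manip.capture("side");W2=cloud(d)
for r in manip.regions_of("cleaner_center",d)[:1]:
    p=W2[r["mask"]];p=p[p[:,2]>5];print(r["p"],np.nanpercentile(p,[2,50,98],axis=0).round())
E
```

```text
[561.8 -37.8 140.6] [-0.   0.3 -2.6]
(160, 220) 33050 219.9980284247109 ((560.114501953125, -42.41476058959961), 55.650489807128906)
(130, 160) 2973 159.98350078662236 ((555.96484375, -36.38051223754883), 30.292566299438477)
(85, 125) 1901 124.99610566213317 ((561.5001220703125, -38.063697814941406), 20.440839767456055)
1266 ((536.1102905273438, -325.4583740234375), (53.61823272705078, 121.64104461669922), 71.8857650756836)
0.63 [[543. -59.  81.]
 [551. -45. 127.]
 [573. -24. 196.]]
```

{"api": "drive_tool", "payload": {"deltas": [{"rx":0,"ry":0,"rz":0,"tx":0,"ty":-1.5,"tz":0,"claw":2.5},{"rx":0,"ry":0,"rz":0,"tx":0,"ty":-3.2,"tz":0,"claw":2.5},{"rx":0,"ry":0,"rz":0,"tx":0,"ty":-3.5,"tz":0,"claw":2.5},{"rx":0,"ry":0,"rz":0,"tx":0,"ty":-3.5,"tz":0,"claw":2.5},{"rx":0,"ry":0,"rz":0,"tx":0,"ty":-3.5,"tz":0,"claw":2.5}]}}

```text
clock: 4.8
eef_pos: [561.0, -190.7, 137.5]
eef_rot: [[-0.003, 0.166, 0.986], [0.001, 0.986, -0.166], [-1.0, 0.001, -0.003]]
contact_force: [-0.1, -0.9, -1.4]
finger_gap: 32.6
```

{"api": "drive_tool", "payload": {"deltas": [{"rx":0,"ry":0,"rz":0,"tx":0,"ty":-3.5,"tz":0,"claw":2.5},{"rx":0,"ry":0,"rz":0,"tx":0,"ty":-3.5,"tz":0,"claw":2.5},{"rx":0,"ry":0,"rz":0,"tx":0,"ty":-3.5,"tz":0,"claw":2.5},{"rx":0,"ry":0,"rz":0,"tx":0,"ty":-3,"tz":0,"claw":2.5},{"rx":0,"ry":0,"rz":0,"tx":0.05,"ty":-1.4,"tz":0,"claw":2.5}]}}

```text
clock: 5.22
eef_pos: [561.1, -342.4, 137.3]
eef_rot: [[-0.002, 0.17, 0.985], [0.0, 0.985, -0.17], [-1.0, -0.0, -0.002]]
contact_force: [0.1, 0.5, -2.6]
finger_gap: 32.8
```

```bash
python3 - <<'E'
from h import *
s=manip.get_state();print(np.round(s["eef_pos"],1),np.round(s["contact_force"],1))
d=manip.capture("wrist");save(d,"w2");W=fcloud(d).reshape(-1,3)
q=W[sel(W,500,620,-400,-280,85,120)];print(cv2.minEnclosingCircle(q[:,:2].astype(np.float32)))
q=W[sel(W,430,620,-450,-270,33,48)][:,:2].astype(np.float32);print(len(q),cv2.minAreaRect(q))
E
```

```text
[ 561.1 -342.4  137.3] [ 0.1  0.5 -2.6]
((560.7667236328125, -342.75408935546875), 20.46505355834961)
5177 ((525.6126708984375, -359.61279296875), (121.74630737304688, 121.56732940673828), 72.61799621582031)
```

View pics/w2.png

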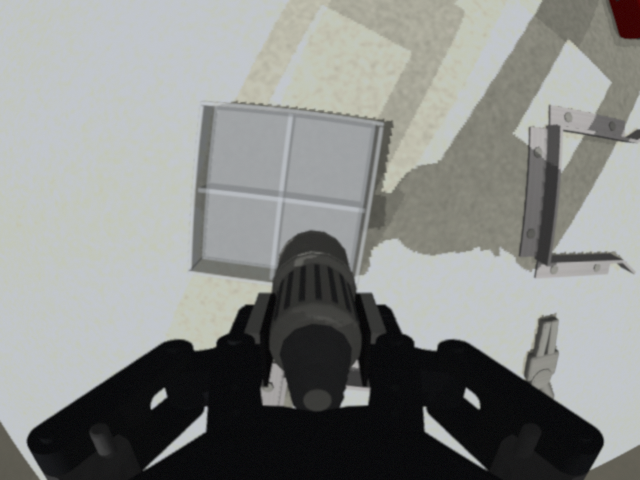

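The cleaner is above the tray's near-right cell, 2 mm off its centre by depth. I'll correct that and lower it.

{"api": "drive_tool", "payload": {"deltas": [{"rx":0,"ry":0,"rz":0,"tx":0.15,"ty":0.22,"tz":-0.8,"claw":2.5},{"rx":0,"ry":0,"rz":0,"tx":0,"ty":0,"tz":-1.6,"claw":2.5},{"rx":0,"ry":0,"rz":0,"tx":0,"ty":0,"tz":-1.6,"claw":2.5},{"rx":0,"ry":0,"rz":0,"tx":0,"ty":0,"tz":-1.5,"claw":2.5},{"rx":0,"ry":0,"rz":0,"tx":0,"ty":0,"tz":-1,"claw":2.5}]}}

```text
clock: 5.68
eef_pos: [563.2, -334.0, 71.0]
eef_rot: [[-0.003, 0.165, 0.986], [0.003, 0.986, -0.165], [-1.0, 0.002, -0.004]]
contact_force: [-0.1, 0.9, -2.1]
finger_gap: 33.0
```

{"api": "drive_tool", "payload": {"deltas": [{"rx":0,"ry":0,"rz":0,"tx":0,"ty":0,"tz":0,"claw":2.5},{"rx":0,"ry":0,"rz":0,"tx":0,"ty":0,"tz":-0.1,"claw":2.5},{"rx":0,"ry":0,"rz":0,"tx":0,"ty":0,"tz":-0.1,"claw":2.5},{"rx":0,"ry":0,"rz":0,"tx":0,"ty":0,"tz":0,"claw":2.5},{"rx":0,"ry":0,"rz":0,"tx":0,"ty":0,"tz":0,"claw":2.5}]}}

```text
clock: 6.1
eef_pos: [564.9, -337.2, 73.5]
eef_rot: [[0.002, 0.167, 0.986], [-0.001, 0.986, -0.167], [-1.0, -0.001, 0.002]]
contact_force: [-0.3, -0.4, -1.8]
finger_gap: 33.0
```

{"api": "drive_tool", "payload": {"deltas": [{"rx":0,"ry":0,"rz":0,"tx":-0.2,"ty":-0.3,"tz":-0.1,"claw":2.5},{"rx":0,"ry":0,"rz":0,"tx":0,"ty":0,"tz":-0.1,"claw":2.5},{"rx":0,"ry":0,"rz":0,"tx":0,"ty":0,"tz":-0.1,"claw":2.5},{"rx":0,"ry":0,"rz":0,"tx":0,"ty":0,"tz":0,"claw":2.5},{"rx":0,"ry":0,"rz":0,"tx":0,"ty":0,"tz":0,"claw":2.5}]}}

```text
clock: 6.52
eef_pos: [562.1, -339.7, 69.1]
eef_rot: [[-0.0, 0.167, 0.986], [0.0, 0.986, -0.167], [-1.0, 0.0, -0.0]]
contact_force: [-0.2, -0.6, -1.9]
finger_gap: 33.0
```

```bash
python3 - <<'E'
from h import *
s=manip.get_state();print(np.round(s["eef_pos"],1),np.round(s["contact_force"],1))
d=manip.capture("wrist");save(d,"w3");W=fcloud(d).reshape(-1,3)
q=W[sel(W,500,620,-400,-280,44,52)];print(len(q),cv2.minEnclosingCircle(q[:,:2].astype(np.float32)))
q=W[sel(W,430,620,-450,-270,33,43)][:,:2].astype(np.float32);print(len(q),cv2.minAreaRect(q))
E
```

```text
[ 562.1 -339.7   69.1] [-0.2 -0.6 -1.9]
557 ((561.7874755859375, -340.11517333984375), 20.444307327270508)
9754 ((525.8577270507812, -359.4976806640625), (121.81591033935547, 121.8863296508789), 72.61380767822266)
```

Well centred. Down gently to contact.

{"api": "drive_tool", "payload": {"deltas": [{"rx":0,"ry":0,"rz":0,"tx":0,"ty":0,"tz":-0.08,"claw":2.5},{"rx":0,"ry":0,"rz":0,"tx":0,"ty":0,"tz":-0.08,"claw":2.5},{"rx":0,"ry":0,"rz":0,"tx":0,"ty":0,"tz":0,"claw":2.5},{"rx":0,"ry":0,"rz":0,"tx":0,"ty":0,"tz":0,"claw":2.5},{"rx":0,"ry":0,"rz":0,"tx":0,"ty":0,"tz":0,"claw":2.5}]}}

```text
clock: 6.98
eef_pos: [562.5, -340.0, 68.4]
eef_rot: [[0.001, 0.167, 0.986], [-0.001, 0.986, -0.167], [-1.0, -0.0, 0.001]]
contact_force: [-0.8, 0.7, 4.5]
finger_gap: 32.7
```

{"api": "drive_tool", "payload": {"deltas": [{"rx":0,"ry":0,"rz":0,"tx":0,"ty":0,"tz":0.03,"claw":4},{"rx":0,"ry":0,"rz":0,"tx":0,"ty":0,"tz":0,"claw":5},{"rx":0,"ry":0,"rz":0,"tx":0,"ty":0,"tz":0,"claw":6.5},{"rx":0,"ry":0,"rz":0,"tx":0,"ty":0,"tz":0,"claw":7.5},{"rx":0,"ry":0,"rz":0,"tx":0,"ty":0,"tz":0,"claw":8.0}]}}

```text
clock: 7.4
eef_pos: [562.1, -339.7, 67.7]
eef_rot: [[-0.0, 0.167, 0.986], [0.0, 0.986, -0.167], [-1.0, 0.0, -0.0]]
contact_force: [-0.2, -0.7, 1.0]
finger_gap: 79.8
```

{"api": "drive_tool", "payload": {"deltas": [{"rx":0,"ry":0,"rz":0,"tx":0,"ty":0,"tz":0,"claw":8.2},{"rx":0,"ry":0,"rz":0,"tx":0,"ty":0,"tz":1.5,"claw":8.2},{"rx":0,"ry":0,"rz":0,"tx":0,"ty":0,"tz":3,"claw":8.2},{"rx":0,"ry":0,"rz":0,"tx":0,"ty":0,"tz":4,"claw":8.2},{"rx":0,"ry":0,"rz":0,"tx":0,"ty":0,"tz":3.5,"claw":8.2}]}}

```text
clock: 7.82
eef_pos: [562.0, -339.6, 190.5]
eef_rot: [[-0.0, 0.167, 0.986], [0.0, 0.986, -0.167], [-1.0, 0.0, -0.0]]
contact_force: [0.6, -0.1, 0.0]
finger_gap: 81.7
```

```bash
python3 - <<'E'
from h import *
s=manip.get_state();print(np.round(s["eef_pos"],1),np.round(s["contact_force"],1))
d=manip.capture("wrist");save(d,"w4");W=fcloud(d).reshape(-1,3)
for b in((100,135),(60,92),(44,52)):
    q=W[sel(W,500,620,-400,-280,*b)];print(len(q),q[:,2].max(),cv2.minEnclosingCircle(q[:,:2].astype(np.float32)))
q=W[sel(W,430,620,-450,-270,33,43)][:,:2].astype(np.float32);print(len(q),cv2.minAreaRect(q))
E
```

```text
[ 562.  -339.6  190.5] [ 0.6 -0.1  0. ]
1212 128.9714195804947 ((561.6956176757812, -340.9295349121094), 13.651959419250488)
380 91.95755589005631 ((558.4976806640625, -340.4666748046875), 16.932912826538086)
219 51.993999319922466 ((561.9732666015625, -341.29803466796875), 20.392641067504883)
3745 ((525.6079711914062, -359.7275695800781), (121.81175994873047, 121.7748794555664), 72.56671905517578)
```

Cleaner is upright in its cell, foot on the floor (top at 128–129 mm), and the tray has not moved. Next, the pushing start beside the maintainer.

{"api": "drive_tool", "payload": {"deltas": [{"rx":0,"ry":0,"rz":0,"tx":-0.8,"ty":3.8,"tz":0,"claw":5},{"rx":0,"ry":0,"rz":0,"tx":-0.8,"ty":3.8,"tz":0,"claw":5},{"rx":0,"ry":0,"rz":0,"tx":-0.8,"ty":3.8,"tz":0,"claw":5},{"rx":0,"ry":0,"rz":0,"tx":-0.8,"ty":3.8,"tz":0,"claw":5},{"rx":0,"ry":0,"rz":0,"tx":-0.8,"ty":3.8,"tz":0,"claw":5}]}}

```text
clock: 8.28
eef_pos: [521.7, -148.4, 189.1]
eef_rot: [[0.001, 0.168, 0.986], [-0.0, 0.986, -0.168], [-1.0, -0.0, 0.001]]
contact_force: [0.4, 0.1, -0.8]
finger_gap: 50.1
```

{"api": "drive_tool", "payload": {"deltas": [{"rx":0,"ry":0,"rz":0,"tx":-0.8,"ty":3.8,"tz":0,"claw":5},{"rx":0,"ry":0,"rz":0,"tx":-0.8,"ty":3.8,"tz":0,"claw":5},{"rx":0,"ry":0,"rz":0,"tx":-0.8,"ty":3.8,"tz":0,"claw":5},{"rx":0,"ry":0,"rz":0,"tx":-0.8,"ty":3.8,"tz":0,"claw":5},{"rx":0,"ry":0,"rz":0,"tx":-0.8,"ty":3.8,"tz":0,"claw":5}]}}

```text
clock: 8.7
eef_pos: [481.8, 41.9, 189.3]
eef_rot: [[0.002, 0.167, 0.986], [-0.0, 0.986, -0.167], [-1.0, 0.0, 0.002]]
contact_force: [0.1, -0.4, -0.3]
finger_gap: 50.0
```

{"api": "drive_tool", "payload": {"deltas": [{"rx":0,"ry":0,"rz":0,"tx":-0.8,"ty":3.8,"tz":0,"claw":5},{"rx":0,"ry":0,"rz":0,"tx":-0.8,"ty":3.8,"tz":0,"claw":5},{"rx":0,"ry":0,"rz":0,"tx":-0.8,"ty":3.8,"tz":0,"claw":5},{"rx":0,"ry":0,"rz":0,"tx":-0.8,"ty":3.8,"tz":0,"claw":5},{"rx":0,"ry":0,"rz":0,"tx":-0.8,"ty":3.8,"tz":0,"claw":5}]}}

```text
clock: 9.12
eef_pos: [441.8, 232.1, 189.4]
eef_rot: [[0.002, 0.167, 0.986], [0.001, 0.986, -0.167], [-1.0, 0.001, 0.002]]
contact_force: [-0.2, 0.3, -0.4]
finger_gap: 49.7
```

```bash
cat > mt.py <<'E'
from h import *
import sys
s=manip.get_state();print(np.round(s["eef_pos"],1),np.round(s["contact_force"],1),np.round(s["q"],2))
by=np.array([.167,.986]);bx=np.array([.986,-.167]);O=np.array([570.4,-60.4])
for cam in sys.argv[2:]:
    d=manip.capture(cam);save(d,sys.argv[1]+cam)
    W=(fcloud if cam=="wrist" else cloud)(d)
    best=None
    for r in manip.regions_of("maintainer_center",d):
        m=r["mask"];p=W[m];c=d["image"][m];
        if np.median(c[:,0].astype(int)-c[:,1])>50: continue   # red one
        p=p[(p[:,2]>15)&(p[:,2]<66)]
        if len(p)<100: continue
        R=cv2.minAreaRect(p[:,:2].astype(np.float32));B=cv2.boxPoints(R)
        e=[B[1]-B[0],B[2]-B[1]];l=max(e,key=np.linalg.norm);l=l*np.sign(l[1]);a=np.arctan2(l[0],l[1])
        k=np.array(R[0])-O
        print(cam,round(r["p"],2),len(p),np.round(R[0],1),np.round(R[1],1),"tilt",round(a,3),"lat",round(k@bx,1),"along",round(k@by,1))
E
python3 mt.py a wrist scene side
```

```text
[441.8 232.1 189.4] [-0.2  0.3 -0.4] [ 0.33 -0.05  1.9  -0.    1.29 -1.08]
wrist 0.76 14485 [539.3 220.3] [165.1 100.8] tilt 0.324 lat -77.6 along 271.6
side 0.65 1548 [536.8 219.1] [171.6 101.8] tilt 0.324 lat -79.8 along 270.0
```

{"api": "drive_tool", "payload": {"deltas": [{"rx":0,"ry":0,"rz":0,"tx":0,"ty":0,"tz":-4,"claw":5},{"rx":0,"ry":0,"rz":0,"tx":0,"ty":0,"tz":-4,"claw":5},{"rx":0,"ry":0,"rz":0,"tx":0,"ty":0,"tz":-4,"claw":5},{"rx":0,"ry":0,"rz":0,"tx":0,"ty":0,"tz":-3.5,"claw":5},{"rx":0,"ry":0,"rz":0,"tx":0,"ty":0,"tz":-2,"claw":5}]}}

```text
clock: 9.83
eef_pos: [440.2, 227.5, 9.2]
eef_rot: [[-0.005, 0.17, 0.985], [-0.002, 0.985, -0.17], [-1.0, -0.003, -0.004]]
contact_force: [-0.4, 0.3, 0.3]
finger_gap: 49.9
```

{"api": "drive_tool", "payload": {"deltas": [{"rx":0,"ry":0,"rz":0,"tx":0.986,"ty":-0.167,"tz":0,"claw":5},{"rx":0,"ry":0,"rz":0,"tx":0.986,"ty":-0.167,"tz":0,"claw":5},{"rx":0,"ry":0,"rz":0,"tx":0.59,"ty":-0.1,"tz":0,"claw":5},{"rx":0,"ry":0,"rz":0,"tx":0.59,"ty":-0.1,"tz":0,"claw":5},{"rx":0,"ry":0,"rz":0,"tx":0.59,"ty":-0.1,"tz":0,"claw":5}]}}

```text
clock: 10.25
eef_pos: [481.2, 223.7, 14.9]
eef_rot: [[0.001, 0.168, 0.986], [0.001, 0.986, -0.168], [-1.0, 0.001, 0.001]]
contact_force: [-5.8, -1.2, 2.9]
finger_gap: 49.8
```

{"api": "drive_tool", "payload": {"deltas": [{"rx":0,"ry":0,"rz":0,"tx":0.59,"ty":-0.1,"tz":0,"claw":5},{"rx":0,"ry":0,"rz":0,"tx":0.59,"ty":-0.1,"tz":0,"claw":5},{"rx":0,"ry":0,"rz":0,"tx":0.59,"ty":-0.1,"tz":0,"claw":5},{"rx":0,"ry":0,"rz":0,"tx":0.59,"ty":-0.1,"tz":0,"claw":5},{"rx":0,"ry":0,"rz":0,"tx":0.59,"ty":-0.1,"tz":0,"claw":5}]}}

```text
clock: 10.67
eef_pos: [509.4, 219.1, 13.2]
eef_rot: [[-0.0, 0.167, 0.986], [0.0, 0.986, -0.167], [-1.0, 0.0, -0.0]]
contact_force: [-6.6, 1.1, 4.3]
finger_gap: 49.7
```

```bash
python3 mt.py b wrist
```

```text
[509.4 219.1  13.2] [-6.6  1.1  4.3] [ 0.26  0.32  1.86  0.    0.97 -1.14]
wrist 0.69 14226 [540.  231.2] [170.6  90.2] tilt 0.321 lat -78.7 along 282.4
```

View pics/bwrist.png

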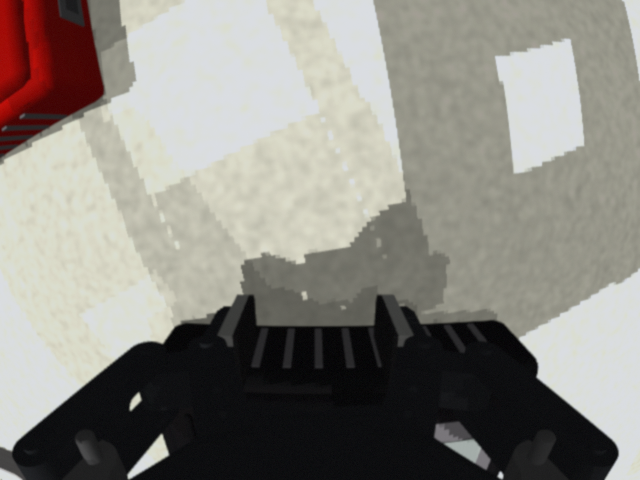

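```bash
python3 mt.py c scene side
```

```text
[510.9 219.   13.4] [ 0.1 -0.3 -0.3] [ 0.26  0.32  1.86 -0.    0.96 -1.14]
scene 0.78 2642 [562.6 221.5] [164.7 127.3] tilt 0.171 lat -54.8 along 276.7
```

Wrist view: the box's long side lies flush against both fingers (row ~330). Continuing the push.

{"api": "drive_tool", "payload": {"deltas": [{"rx":0,"ry":0,"rz":0,"tx":0.49,"ty":-0.084,"tz":0,"claw":5},{"rx":0,"ry":0,"rz":0,"tx":0.49,"ty":-0.084,"tz":0,"claw":5},{"rx":0,"ry":0,"rz":0,"tx":0.49,"ty":-0.084,"tz":0,"claw":5},{"rx":0,"ry":0,"rz":0,"tx":0.49,"ty":-0.084,"tz":0,"claw":5},{"rx":0,"ry":0,"rz":0,"tx":0.49,"ty":-0.084,"tz":0,"claw":5}]}}

```text
clock: 11.38
eef_pos: [533.7, 214.6, 12.8]
eef_rot: [[-0.001, 0.167, 0.986], [-0.0, 0.986, -0.167], [-1.0, -0.0, -0.001]]
contact_force: [-3.9, 0.6, 2.2]
finger_gap: 50.0
```

{"api": "drive_tool", "payload": {"deltas": [{"rx":0,"ry":0,"rz":0,"tx":0.49,"ty":-0.084,"tz":0,"claw":5},{"rx":0,"ry":0,"rz":0,"tx":0.49,"ty":-0.084,"tz":0,"claw":5},{"rx":0,"ry":0,"rz":0,"tx":0.49,"ty":-0.084,"tz":0,"claw":5},{"rx":0,"ry":0,"rz":0,"tx":0.2,"ty":-0.034,"tz":0,"claw":5},{"rx":0,"ry":0,"rz":0,"tx":0,"ty":0,"tz":0,"claw":5}]}}

```text
clock: 11.8
eef_pos: [551.5, 211.5, 13.1]
eef_rot: [[0.001, 0.167, 0.986], [-0.0, 0.986, -0.167], [-1.0, 0.0, 0.001]]
contact_force: [-0.5, -0.4, 0.1]
finger_gap: 50.0
```

{"api": "drive_tool", "payload": {"deltas": [{"rx":0,"ry":0,"rz":0,"tx":-1,"ty":0.17,"tz":0,"claw":5},{"rx":0,"ry":0,"rz":0,"tx":-3,"ty":0.5,"tz":0,"claw":5},{"rx":0,"ry":0,"rz":0,"tx":-3,"ty":0.5,"tz":2,"claw":5},{"rx":0,"ry":0,"rz":0,"tx":0,"ty":0,"tz":4,"claw":5},{"rx":0,"ry":0,"rz":0,"tx":0,"ty":0,"tz":4,"claw":5}]}}

```text
clock: 12.22
eef_pos: [475.7, 223.1, 111.4]
eef_rot: [[-0.006, 0.166, 0.986], [-0.002, 0.986, -0.166], [-1.0, -0.003, -0.006]]
contact_force: [1.4, 0.1, 0.2]
finger_gap: 50.2
```

```bash
python3 mt.py d wrist scene side
```

```text
[475.7 223.1 111.4] [1.4 0.1 0.2] [ 0.29  0.11  1.89 -0.    1.15 -1.12]
wrist 0.89 6508 [579.1 231.1] [151.1  34.8] tilt 0.356 lat -40.1 along 288.9
scene 0.75 2842 [615.6 214.2] [167.9 102. ] tilt 0.194 lat -1.3 along 278.3
scene 0.55 569 [569.6 -82.5] [123.9 138.7] tilt -1.439 lat 2.9 along -21.9
side 0.75 1517 [612.3 213.5] [169.8 105.5] tilt 0.19 lat -4.5 along 277.1
side 0.6 172 [ 772.8 -135. ] [ 59.5 187.2] tilt -1.365 lat 212.0 along -39.7
```

{"api": "drive_tool", "payload": {"deltas": [{"rx":0,"ry":0,"rz":-0.1047,"tx":1.05,"ty":0.71,"tz":0,"claw":5},{"rx":0,"ry":0,"rz":-0.1047,"tx":1.05,"ty":0.71,"tz":0,"claw":5},{"rx":0,"ry":0,"rz":-0.1047,"tx":1.05,"ty":0.71,"tz":0,"claw":5},{"rx":0,"ry":0,"rz":-0.1047,"tx":1.05,"ty":0.71,"tz":0,"claw":5},{"rx":0,"ry":0,"rz":-0.1047,"tx":1.05,"ty":0.71,"tz":0,"claw":5}]}}

```text
clock: 12.93
eef_pos: [532.0, 258.8, 110.5]
eef_rot: [[-0.004, 0.642, 0.767], [-0.001, 0.767, -0.642], [-1.0, -0.003, -0.002]]
contact_force: [-0.8, -0.8, -0.2]
finger_gap: 50.1
```

{"api": "drive_tool", "payload": {"deltas": [{"rx":0,"ry":0,"rz":-0.1047,"tx":1.05,"ty":0.71,"tz":0,"claw":5},{"rx":0,"ry":0,"rz":-0.1047,"tx":1.05,"ty":0.71,"tz":0,"claw":5},{"rx":0,"ry":0,"rz":-0.1047,"tx":1.05,"ty":0.71,"tz":0,"claw":5},{"rx":0,"ry":0,"rz":-0.1047,"tx":1.05,"ty":0.71,"tz":0,"claw":5},{"rx":0,"ry":0,"rz":-0.1047,"tx":1.05,"ty":0.71,"tz":0,"claw":5}]}}

```text
clock: 13.35
eef_pos: [584.5, 294.3, 110.2]
eef_rot: [[-0.004, 0.939, 0.343], [-0.001, 0.343, -0.939], [-1.0, -0.004, 0.0]]
contact_force: [0.4, -0.1, 0.1]
finger_gap: 49.8
```

{"api": "drive_tool", "payload": {"deltas": [{"rx":0,"ry":0,"rz":-0.1047,"tx":1.05,"ty":0.71,"tz":0,"claw":5},{"rx":0,"ry":0,"rz":-0.1047,"tx":1.05,"ty":0.71,"tz":0,"claw":5},{"rx":0,"ry":0,"rz":-0.1047,"tx":1.05,"ty":0.71,"tz":0,"claw":5},{"rx":0,"ry":0,"rz":-0.1047,"tx":1.05,"ty":0.71,"tz":0,"claw":5},{"rx":0,"ry":0,"rz":-0.1047,"tx":1.05,"ty":0.71,"tz":0,"claw":5}]}}

```text
clock: 13.77
eef_pos: [637.0, 329.7, 109.9]
eef_rot: [[-0.004, 0.985, -0.172], [-0.002, -0.172, -0.985], [-1.0, -0.004, 0.002]]
contact_force: [0.7, -1.0, -0.7]
finger_gap: 50.2
```

```bash
python3 mt.py e scene side
```

```text
[637.  329.7 109.9] [ 0.7 -1.  -0.7] [ 0.37  0.54  1.35 -0.    1.26  0.54]
scene 0.63 2848 [614.7 213.2] [166.7 101.8] tilt 0.168 lat -2.0 along 277.2
side 0.85 1510 [611.1 213. ] [170.  105.3] tilt 0.135 lat -5.5 along 276.4
side 0.69 356 [560.2 -84.1] [124.7 135.1] tilt -1.359 lat -6.1 along -25.0
```

{"api": "drive_tool", "payload": {"deltas": [{"rx":0,"ry":0,"rz":0,"tx":-0.4,"ty":0,"tz":-1.9,"claw":5},{"rx":0,"ry":0,"rz":0,"tx":0,"ty":0,"tz":-2.5,"claw":5},{"rx":0,"ry":0,"rz":0,"tx":0,"ty":0,"tz":-2.5,"claw":5},{"rx":0,"ry":0,"rz":0,"tx":0,"ty":0,"tz":-1.8,"claw":5},{"rx":0,"ry":0,"rz":0,"tx":0,"ty":0,"tz":-0.9,"claw":5}]}}

```text
clock: 14.38
eef_pos: [630.5, 328.5, 12.6]
eef_rot: [[-0.006, 0.986, -0.165], [-0.002, -0.165, -0.986], [-1.0, -0.006, 0.003]]
contact_force: [-0.4, -1.4, -0.2]
finger_gap: 49.6
```

{"api": "drive_tool", "payload": {"deltas": [{"rx":0,"ry":0,"rz":0,"tx":-0.1,"ty":-0.6,"tz":0,"claw":5},{"rx":0,"ry":0,"rz":0,"tx":-0.1,"ty":-0.6,"tz":0,"claw":5},{"rx":0,"ry":0,"rz":0,"tx":-0.1,"ty":-0.6,"tz":0,"claw":5},{"rx":0,"ry":0,"rz":0,"tx":-0.1,"ty":-0.6,"tz":0,"claw":5},{"rx":0,"ry":0,"rz":0,"tx":-0.1,"ty":-0.6,"tz":0,"claw":5}]}}

```text
clock: 14.8
eef_pos: [630.1, 300.2, 19.1]
eef_rot: [[0.003, 0.986, -0.167], [0.002, -0.167, -0.986], [-1.0, 0.003, -0.003]]
contact_force: [-0.3, 4.4, 1.0]
finger_gap: 49.8
```

{"api": "drive_tool", "payload": {"deltas": [{"rx":0,"ry":0,"rz":0,"tx":-0.167,"ty":-0.986,"tz":0,"claw":5},{"rx":0,"ry":0,"rz":0,"tx":-0.167,"ty":-0.986,"tz":0,"claw":5},{"rx":0,"ry":0,"rz":0,"tx":-0.167,"ty":-0.986,"tz":0,"claw":5},{"rx":0,"ry":0,"rz":0,"tx":-0.167,"ty":-0.986,"tz":0,"claw":5},{"rx":0,"ry":0,"rz":0,"tx":-0.167,"ty":-0.986,"tz":0,"claw":5}]}}

```text
clock: 15.22
eef_pos: [621.8, 251.0, 19.1]
eef_rot: [[0.004, 0.986, -0.167], [0.002, -0.167, -0.986], [-1.0, 0.003, -0.003]]
contact_force: [0.3, 5.3, 3.3]
finger_gap: 49.9
```

{"api": "drive_tool", "payload": {"deltas": [{"rx":0,"ry":0,"rz":0,"tx":-0.167,"ty":-0.986,"tz":0,"claw":5},{"rx":0,"ry":0,"rz":0,"tx":-0.167,"ty":-0.986,"tz":0,"claw":5},{"rx":0,"ry":0,"rz":0,"tx":-0.167,"ty":-0.986,"tz":0,"claw":5},{"rx":0,"ry":0,"rz":0,"tx":-0.167,"ty":-0.986,"tz":0,"claw":5},{"rx":0,"ry":0,"rz":0,"tx":-0.167,"ty":-0.986,"tz":0,"claw":5}]}}

```text
clock: 15.63
eef_pos: [613.5, 201.7, 19.1]
eef_rot: [[0.004, 0.986, -0.167], [0.002, -0.167, -0.986], [-1.0, 0.003, -0.003]]
contact_force: [0.5, 4.8, 3.2]
finger_gap: 50.0
```

```bash
python3 mt.py f scene side
```

```text
[613.5 201.7  19.1] [0.5 4.8 3.2] [0.19 0.49 1.61 0.   1.04 0.36]
scene 0.78 3115 [599.2 108.9] [166.9  97.8] tilt 0.18 lat 0.2 along 171.8
side 0.8 1702 [592.5 103.8] [163.2 103.5] tilt 0.171 lat -5.6 along 165.5
```

View pics/fscene.png

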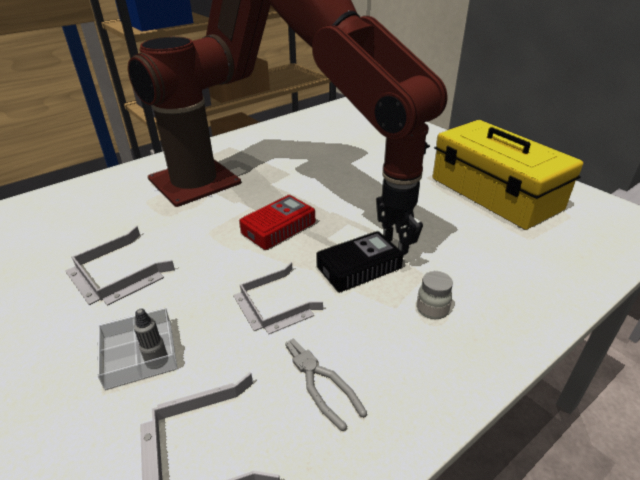

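The maintainer (360,260) is lined up with the bracket mouth and the cleaner stands in its tray cell (150,335). Pushing on.

{"api": "drive_tool", "payload": {"deltas": [{"rx":0,"ry":0,"rz":0,"tx":-0.167,"ty":-0.986,"tz":0,"claw":5},{"rx":0,"ry":0,"rz":0,"tx":-0.167,"ty":-0.986,"tz":0,"claw":5},{"rx":0,"ry":0,"rz":0,"tx":-0.167,"ty":-0.986,"tz":0,"claw":5},{"rx":0,"ry":0,"rz":0,"tx":-0.167,"ty":-0.986,"tz":0,"claw":5},{"rx":0,"ry":0,"rz":0,"tx":-0.167,"ty":-0.986,"tz":0,"claw":5}]}}

```text
clock: 16.25
eef_pos: [603.9, 151.6, 17.3]
eef_rot: [[0.001, 0.986, -0.167], [0.0, -0.167, -0.986], [-1.0, 0.001, -0.001]]
contact_force: [0.1, 4.8, 2.5]
finger_gap: 49.9
```

{"api": "drive_tool", "payload": {"deltas": [{"rx":0,"ry":0,"rz":0,"tx":-0.1,"ty":-0.592,"tz":0,"claw":5},{"rx":0,"ry":0,"rz":0,"tx":-0.1,"ty":-0.592,"tz":0,"claw":5},{"rx":0,"ry":0,"rz":0,"tx":-0.1,"ty":-0.592,"tz":0,"claw":5},{"rx":0,"ry":0,"rz":0,"tx":-0.1,"ty":-0.592,"tz":0,"claw":5},{"rx":0,"ry":0,"rz":0,"tx":-0.1,"ty":-0.592,"tz":0,"claw":5}]}}

```text
clock: 16.67
eef_pos: [598.9, 122.2, 17.2]
eef_rot: [[0.0, 0.986, -0.167], [0.0, -0.167, -0.986], [-1.0, 0.0, -0.0]]
contact_force: [1.0, 4.3, 2.3]
finger_gap: 49.7
```

```bash
python3 mt.py g scene side
```

```text
[598.9 122.2  17.2] [1.  4.3 2.3] [0.07 0.42 1.71 0.   1.01 0.24]
scene 0.6 3369 [586.7  30.1] [169.7  99.8] tilt 0.205 lat 1.0 along 92.0
scene 0.22 2390 [622.  542.4] [354.  146.3] tilt 1.183 lat -49.8 along 603.0
side 0.76 1887 [580.2  29.6] [170.6 103.3] tilt 0.159 lat -5.3 along 90.4
side 0.15 1909 [ 523.7 -359. ] [124.7 124.5] tilt 0.308 lat 3.9 along -302.2
```

{"api": "drive_tool", "payload": {"deltas": [{"rx":0,"ry":0,"rz":0,"tx":-0.1,"ty":-0.592,"tz":0,"claw":5},{"rx":0,"ry":0,"rz":0,"tx":-0.1,"ty":-0.592,"tz":0,"claw":5},{"rx":0,"ry":0,"rz":0,"tx":-0.1,"ty":-0.592,"tz":0,"claw":5},{"rx":0,"ry":0,"rz":0,"tx":-0.1,"ty":-0.592,"tz":0,"claw":5},{"rx":0,"ry":0,"rz":0,"tx":-0.1,"ty":-0.592,"tz":0,"claw":5}]}}

```text
clock: 17.28
eef_pos: [593.3, 92.2, 16.6]
eef_rot: [[-0.001, 0.986, -0.167], [-0.0, -0.167, -0.986], [-1.0, -0.001, 0.0]]
contact_force: [-0.8, 2.7, -2.0]
finger_gap: 50.1
```

{"api": "drive_tool", "payload": {"deltas": [{"rx":0,"ry":0,"rz":0,"tx":-0.1,"ty":-0.592,"tz":0,"claw":5},{"rx":0,"ry":0,"rz":0,"tx":-0.1,"ty":-0.592,"tz":0,"claw":5},{"rx":0,"ry":0,"rz":0,"tx":-0.1,"ty":-0.592,"tz":0,"claw":5},{"rx":0,"ry":0,"rz":0,"tx":-0.1,"ty":-0.592,"tz":0,"claw":5},{"rx":0,"ry":0,"rz":0,"tx":-0.1,"ty":-0.592,"tz":0,"claw":5}]}}

```text
clock: 17.7
eef_pos: [588.6, 62.7, 17.0]
eef_rot: [[-0.0, 0.986, -0.167], [-0.0, -0.167, -0.986], [-1.0, -0.0, 0.0]]
contact_force: [0.1, 3.0, -2.0]
finger_gap: 50.0
```

{"api": "drive_tool", "payload": {"deltas": [{"rx":0,"ry":0,"rz":0,"tx":-0.067,"ty":-0.395,"tz":0,"claw":5},{"rx":0,"ry":0,"rz":0,"tx":-0.067,"ty":-0.395,"tz":0,"claw":5},{"rx":0,"ry":0,"rz":0,"tx":-0.067,"ty":-0.395,"tz":0,"claw":5},{"rx":0,"ry":0,"rz":0,"tx":-0.067,"ty":-0.395,"tz":0,"claw":5},{"rx":0,"ry":0,"rz":0,"tx":0,"ty":0,"tz":0,"claw":5}]}}

```text
clock: 18.12
eef_pos: [586.1, 46.6, 17.1]
eef_rot: [[-0.0, 0.986, -0.167], [-0.001, -0.167, -0.986], [-1.0, 0.0, 0.001]]
contact_force: [-1.1, -0.5, 0.2]
finger_gap: 49.7
```

```bash
python3 mt.py i scene side
```

```text
[586.1  46.6  17.1] [-1.1 -0.5  0.2] [-0.05  0.38  1.77 -0.    0.99  0.11]
scene 0.78 3608 [570.2 -46.1] [165.6 107.3] tilt 0.19 lat -2.6 along 14.0
scene 0.52 416 [ 551.6 -347. ] [84.1 38.9] tilt 1.036 lat 29.3 along -285.7
```

{"api": "drive_tool", "payload": {"deltas": [{"rx":0,"ry":0,"rz":0,"tx":-0.05,"ty":-0.296,"tz":0,"claw":5},{"rx":0,"ry":0,"rz":0,"tx":-0.05,"ty":-0.296,"tz":0,"claw":5},{"rx":0,"ry":0,"rz":0,"tx":-0.05,"ty":-0.296,"tz":0,"claw":5},{"rx":0,"ry":0,"rz":0,"tx":-0.03,"ty":-0.197,"tz":0,"claw":5},{"rx":0,"ry":0,"rz":0,"tx":0,"ty":0,"tz":0,"claw":5}]}}

```text
clock: 18.73
eef_pos: [584.5, 36.4, 17.2]
eef_rot: [[0.0, 0.986, -0.167], [-0.0, -0.167, -0.986], [-1.0, 0.0, -0.0]]
contact_force: [0.2, 2.2, 1.6]
finger_gap: 49.7
```

{"api": "drive_tool", "payload": {"deltas": [{"rx":0,"ry":0,"rz":0,"tx":-0.02,"ty":-0.1,"tz":0,"claw":5},{"rx":0,"ry":0,"rz":0,"tx":-0.02,"ty":-0.1,"tz":0,"claw":5},{"rx":0,"ry":0,"rz":0,"tx":-0.02,"ty":-0.1,"tz":0,"claw":5},{"rx":0,"ry":0,"rz":0,"tx":0,"ty":0,"tz":0,"claw":5},{"rx":0,"ry":0,"rz":0,"tx":0,"ty":0,"tz":0,"claw":5}]}}

```text
clock: 19.15
eef_pos: [584.0, 34.9, 17.2]
eef_rot: [[0.001, 0.986, -0.166], [0.002, -0.166, -0.986], [-1.0, 0.001, -0.002]]
contact_force: [0.6, 7.9, 1.4]
finger_gap: 49.8
```

{"api": "drive_tool", "payload": {"deltas": [{"rx":0,"ry":0,"rz":0,"tx":-0.02,"ty":-0.12,"tz":0,"claw":5},{"rx":0,"ry":0,"rz":0,"tx":-0.02,"ty":-0.12,"tz":0,"claw":5},{"rx":0,"ry":0,"rz":0,"tx":0,"ty":0,"tz":0,"claw":5},{"rx":0,"ry":0,"rz":0,"tx":0,"ty":0,"tz":0,"claw":5},{"rx":0,"ry":0,"rz":0,"tx":0,"ty":0,"tz":0,"claw":5}]}}

```text
clock: 19.57
eef_pos: [583.6, 34.8, 17.3]
eef_rot: [[0.001, 0.986, -0.166], [0.005, -0.166, -0.986], [-1.0, 0.0, -0.005]]
contact_force: [2.2, 17.8, 0.6]
finger_gap: 50.0
```

```bash
python3 mt.py j scene side
```

```text
[583.6  34.8  17.3] [ 2.2 17.8  0.6] [-0.08  0.37  1.78  0.01  0.99  0.09]
scene 0.85 3502 [575.4 -59.8] [169.6  98.9] tilt 0.236 lat 4.8 along 1.5
side 0.75 2007 [567.5 -45.9] [192.  103.5] tilt 0.146 lat -5.3 along 13.8
```

View pics/jscene.png

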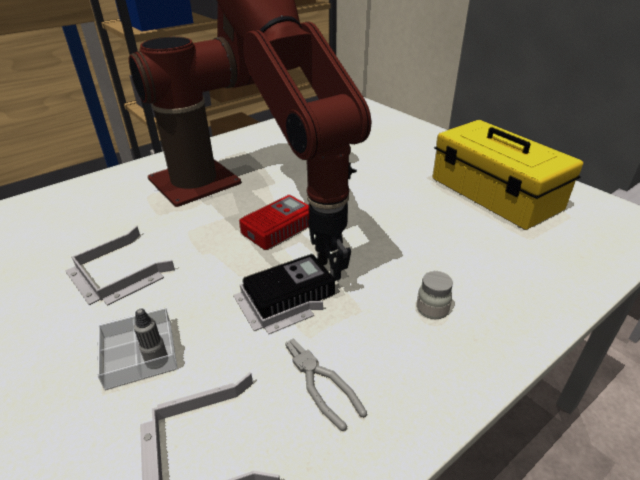

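The force rose to 18 N with no further travel: the maintainer is seated. Backing off and checking.

{"api": "drive_tool", "payload": {"deltas": [{"rx":0,"ry":0,"rz":0,"tx":0.05,"ty":0.3,"tz":0,"claw":5},{"rx":0,"ry":0,"rz":0,"tx":0.17,"ty":1,"tz":0,"claw":5},{"rx":0,"ry":0,"rz":0,"tx":0.4,"ty":2.5,"tz":0,"claw":5},{"rx":0,"ry":0,"rz":0,"tx":0.4,"ty":2.5,"tz":2,"claw":5},{"rx":0,"ry":0,"rz":0,"tx":0,"ty":0,"tz":4,"claw":5}]}}

```text
clock: 20.18
eef_pos: [588.9, 97.2, 71.7]
eef_rot: [[-0.011, 0.986, -0.165], [0.0, -0.165, -0.986], [-1.0, -0.011, 0.002]]
contact_force: [-0.4, -1.2, 0.9]
finger_gap: 49.8
```

{"api": "drive_tool", "payload": {"deltas": [{"rx":0,"ry":0,"rz":0,"tx":0,"ty":0,"tz":4,"claw":5},{"rx":0,"ry":0,"rz":0,"tx":0,"ty":0,"tz":4,"claw":5},{"rx":0,"ry":0,"rz":0,"tx":0,"ty":0,"tz":4,"claw":5},{"rx":0,"ry":0,"rz":0,"tx":0,"ty":0,"tz":4,"claw":5},{"rx":0,"ry":0,"rz":0,"tx":0,"ty":0,"tz":1,"claw":5}]}}

```text
clock: 20.6
eef_pos: [596.7, 94.0, 255.3]
eef_rot: [[0.011, 0.986, -0.167], [-0.001, -0.167, -0.986], [-1.0, 0.011, -0.001]]
contact_force: [1.0, -0.4, 0.5]
finger_gap: 50.0
```

```bash
python3 mt.py k scene side; python3 - <<'E'
from h import *
by=np.array([.167,.986]);bx=np.array([.986,-.167]);O=np.array([570.4,-60.4])
for cam in("scene","side"):
    d=manip.capture(cam);W=cloud(d).reshape(-1,3);I=d["image"].reshape(-1,3)
    q=W[sel(W,430,620,-450,-270,33,43)][:,:2].astype(np.float32);print("tray",cv2.minAreaRect(q))
    q=W[sel(W,500,620,-400,-280,44,140)];print("cleaner",q[:,2].max(),cv2.minEnclosingCircle(q[:,:2].astype(np.float32)))
    q=W[sel(W,730,840,90,180,40,90)][:,:2].astype(np.float32);print("jar",cv2.minEnclosingCircle(q)[0])
    p=W-[*O,0];X=p[:,:2]@bx;Y=p[:,:2]@by;Z=W[:,2]
    t=(abs(X)<35)&(Z>45)&(Z<62)&(abs(Y)<120);print("top Y",np.percentile(Y[t],[.5,99.5]),"z",np.percentile(Z[t],[5,50,95]))
    t=(abs(X)<45)&(Z>8)&(Z<27)&(Y<-60)&(Y>-110);print("stop Y",t.sum(),np.percentile(Y[t],[2,50,98]) if t.sum() else 0)
    c=(Z>28)&(Z<60)&(abs(X)<80)&(abs(Y)<120)
    R=cv2.minAreaRect(np.stack([X[c],Y[c]],1).astype(np.float32));print("box in bracket frame",R)
E
```

```text
[596.7  94.  255.3] [ 1.  -0.4  0.5] [ 0.03  0.15  1.56 -0.    1.42  0.19]
scene 0.58 2429 [ 525.1 -359. ] [121.5 125.2] tilt -1.267 lat 5.2 along -302.0
side 0.94 2053 [562.9 -57.5] [168.2 110.3] tilt 0.17 lat -7.9 along 1.6
side 0.61 159 [ 768.  -144.7] [ 59.4 178.3] tilt -1.556 lat 208.9 along -50.1
tray ((525.2528686523438, -359.10260009765625), (121.67618560791016, 124.96550750732422), 72.44400787353516)
cleaner 130.60790672795986 ((570.8385009765625, -338.5755615234375), 33.09320068359375)
jar (781.2191772460938, 139.06396484375)
top Y [-77.45978761  82.43595465] z [48.45141869 54.68435206 57.07105276]
stop Y 153 [-95.9467893  -81.97620188 -75.67188718]
box in bracket frame ((4.75164794921875, 1.5487136840820312), (167.87428283691406, 111.53411865234375), 89.1620864868164)
tray ((524.258056640625, -358.56439208984375), (124.62945556640625, 125.90375518798828), 72.73883056640625)
cleaner 130.25042635747934 ((556.5191650390625, -338.0157470703125), 42.679840087890625)
jar (776.3203125, 138.9880828857422)
top Y [-78.86263375  75.45267241] z [47.79439399 54.41056077 57.35958559]
stop Y 200 [-93.19070109 -81.12232833 -76.67683784]
box in bracket frame ((-6.14080810546875, 0.5595474243164062), (166.6107635498047, 108.4889144897461), 88.54486083984375)
```

{"api": "drive_tool", "payload": {"deltas": [{"rx":0,"ry":0,"rz":0,"tx":-0.5,"ty":-3,"tz":0,"claw":5},{"rx":0,"ry":0,"rz":0,"tx":-0.5,"ty":-3,"tz":0,"claw":5},{"rx":0,"ry":0,"rz":0,"tx":-0.5,"ty":-3,"tz":0,"claw":5},{"rx":0,"ry":0,"rz":0,"tx":-0.5,"ty":-3,"tz":0,"claw":5},{"rx":0,"ry":0,"rz":0,"tx":-0.5,"ty":-3,"tz":0,"claw":5}]}}

```text
clock: 21.32
eef_pos: [566.9, -56.8, 244.4]
eef_rot: [[-0.004, 0.986, -0.166], [0.001, -0.166, -0.986], [-1.0, -0.004, -0.0]]
contact_force: [0.9, -0.2, -0.1]
finger_gap: 49.8
```

```bash
python3 - <<'E'
from h import *
by=np.array([.167,.986]);bx=np.array([.986,-.167]);O=np.array([570.4,-60.4])
d=manip.capture("wrist");W=fcloud(d).reshape(-1,3)
p=W-[*O,0];X=p[:,:2]@bx;Y=p[:,:2]@by;Z=W[:,2]
c=(Z>30)&(Z<60)&(abs(X)<80)&(abs(Y)<120)
print(cv2.minAreaRect(np.stack([X[c],Y[c]],1).astype(np.float32)))
for x in(-40,-20,0,20,40):
    m=abs(X-x)<6;b=m&(Z>30)&(Z<44)&(abs(Y)<120);s=m&(Z>18)&(Z<26)&(Y<-70)&(Y>-100)
    print(x,"box end",np.nanmin(Y[b]) if b.any() else None,"strip",np.percentile(Y[s],[5,50,95]) if s.any() else None)
u=np.where(c.reshape(480,640));print(u[0].min(),u[0].max(),u[1].min(),u[1].max())
im=d["image"][max(0,u[0].min()-60):u[0].max()+30,max(0,u[1].min()-60):u[1].max()+60][...,::-1]
cv2.imwrite("pics/end.png",cv2.resize(im,None,fx=min(800/im.shape[1],600/im.shape[0]),fy=min(800/im.shape[1],600/im.shape[0])))
E
```

```text
((-1.6059188842773438, 4.036933898925781), (102.65680694580078, 163.81080627441406), 0.003036020789295435)
-40 box end 82.9908571107176 strip None
-20 box end 81.78655617100458 strip None
0 box end 80.80029187885634 strip None
20 box end -77.82262282778811 strip None
40 box end -77.86633749336146 strip None
129 296 263 372
```

View pics/end.png

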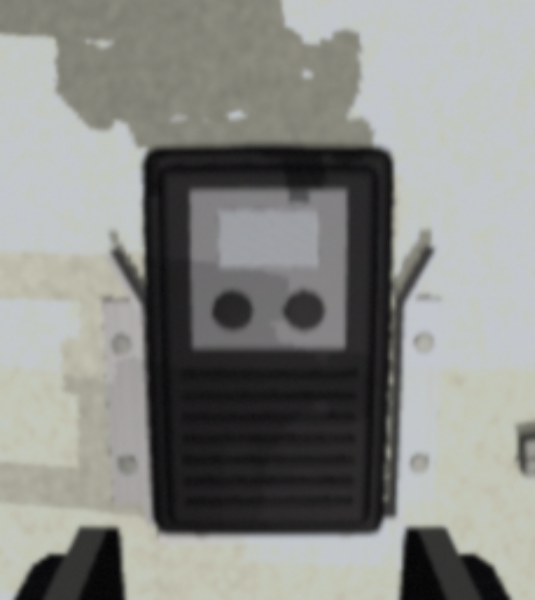

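The box sits square in the bracket with its display end out past the mouth, but its own end hides the stop. One look from beyond the stop.

{"api": "drive_tool", "payload": {"deltas": [{"rx":0,"ry":0,"rz":0,"tx":-0.6,"ty":-3.6,"tz":0,"claw":5},{"rx":0,"ry":0,"rz":0,"tx":-0.6,"ty":-3.6,"tz":0,"claw":5},{"rx":0,"ry":0,"rz":0,"tx":-0.6,"ty":-3.6,"tz":0,"claw":5},{"rx":0,"ry":0,"rz":0,"tx":-0.6,"ty":-3.6,"tz":0,"claw":5},{"rx":0,"ry":0,"rz":0,"tx":-0.6,"ty":-3.6,"tz":0,"claw":5}]}}

```text
clock: 21.78
eef_pos: [537.1, -236.7, 244.6]
eef_rot: [[-0.003, 0.986, -0.167], [0.002, -0.167, -0.986], [-1.0, -0.004, -0.001]]
contact_force: [0.3, 0.1, -0.5]
finger_gap: 50.2
```

```bash
python3 - <<'E'
from h import *
by=np.array([.167,.986]);bx=np.array([.986,-.167]);O=np.array([570.4,-60.4])
d=manip.capture("wrist");print(d["pose"][:3,3].round(),manip.get_state()["eef_pos"]);W=fcloud(d).reshape(-1,3)
p=W-[*O,0];X=p[:,:2]@bx;Y=p[:,:2]@by;Z=W[:,2]
for x in(-40,-20,0,20,40):
    m=abs(X-x)<6;b=m&(Z>30)&(Z<42)&(abs(Y)<120);s=m&(Z>17)&(Z<26)&(Y<-70)&(Y>-100)
    print(x,"box end",np.percentile(Y[b],[2,50]) if b.any() else None,"strip",s.sum(),np.percentile(Y[s],[5,50,95]) if s.any() else None)
c=(abs(X)<80)&(Y<-60)&(Y>-115)&(Z<60)
u=np.where(c.reshape(480,640));print(u[0].min(),u[0].max(),u[1].min(),u[1].max())
im=d["image"][u[0].min()-10:u[0].max()+10,u[1].min():u[1].max()][...,::-1]
f=min(800/im.shape[1],600/im.shape[0]);cv2.imwrite("pics/end2.png",cv2.resize(im,None,fx=f,fy=f))
E
```

```text
[ 550. -168.  388.] [ 535.68261869 -243.31857239  244.56516177]
-40 box end [-80.58549253 -79.71037177] strip 50 [-83.6404729  -81.72793335 -79.61994036]
-20 box end [-79.99521688 -79.70446079] strip 50 [-83.13654696 -81.97621814 -79.91688448]
0 box end [-80.47175159 -79.8623303 ] strip 36 [-83.15554932 -82.19995641 -81.15317045]
20 box end [-79.80998893 -79.54456332] strip 49 [-82.83705534 -81.84594793 -79.94891449]
40 box end [-80.24583878 -80.06144133] strip 45 [-83.3236514  -81.65324005 -80.38496815]
88 149 242 395
```

View pics/end2.png

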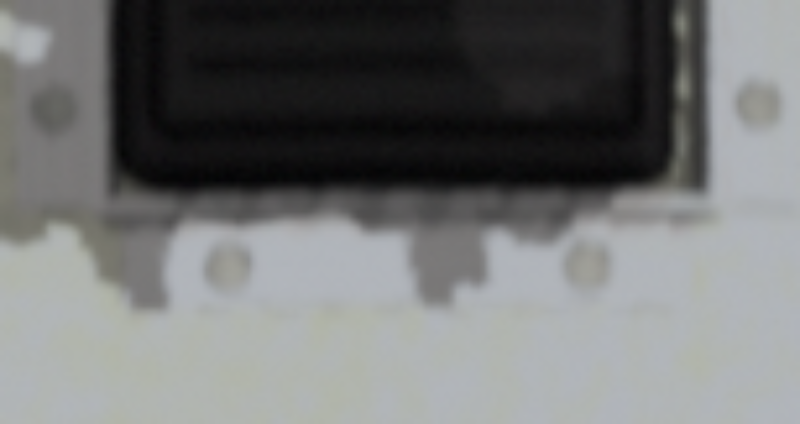

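The box end (-80 mm) meets the strip's inner face (about -80 mm, 3 mm thick) evenly across its width, with no visible gap. Handing in.

```bash
python3 -c "
from workcell import manip
print(manip.sign_off(), manip.get_state()['clock'])"
```

```text
the job is handed in; nothing more can be done
the job is handed in; nothing more can be done
```

I did the whole job and handed it in at about 22 s on the robot's clock. The cleaner stands in a tray cell, and the maintainer is home in the smallest bracket.

- **Cleaner:** I gripped it by its knurled part and stood it, brush up, in the tray's +x, +y cell. After release its top read about 128–130 mm, which fits a foot on the 3 mm floor. It was centred to about 1–2 mm.
- **Maintainer:** I pushed it sideways with two fingers to square it with the bracket, then pushed its +y end until it stopped. It was never lifted. At the stop the force rose to 18 N with no further travel.
- **Fit:** From beyond the stop, the wrist camera's depth showed the maintainer's end flush with the stop's inner face (about -80 mm for both), evenly across the width. No gap was visible and it was square to within about 0.003 rad.
- **Bystanders:** The tray and jar measured within about 2 mm of where they started. I did not re-measure the toolbox and pliers, but neither looked moved in the scene picture taken with the maintainer at the stop.

**Disagreements:**
- The scene and side cameras differed by 5–11 mm in x, including in the last scene and side fit of the box. I relied on the wrist camera and the force readings for the final checks.
- During the sideways push, one wrist detection of the maintainer picked up the gripper instead. I set it aside after viewing the picture.

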